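# Set a mixing tin on the bench vibrator and switch it on

## Robot

A 6-joint arm with a two-finger parallel gripper is mounted at the origin on the work surface. World frame = base frame: x ahead of the robot, y to its left, z up, the work surface at z = 0. Lengths are in m, angles in rad, forces in N, time in s.
With the tool pointing down it reaches from about 0.425 to 0.95 m from the base axis. Payload 3.5 kg.
Tool frame: the origin (TCP) lies between the finger pads; the fingertips stand 14 mm ahead of it and the grasp point (between the pads) lies 5 mm behind it (ctrl.tip_extent is the distance from the TCP to the fingertips, in m); x points along the fingers, z is the direction in which the jaws open and shut, and the axes are right-handed (so a half turn about x gives the same grasp; the last joint's range is limited). The gripper opens to 85 mm and grips with 20 to 120 N. Pads are 22 mm wide; open, the fingers measure 114 mm over their backs; the gripper's body (76 mm by 85 mm) begins 54 mm behind the grasp point. The pads swing forward as they close: fully open they stand 13 mm farther back than shut.
Start: joints at [-1.308, 0.286, 1.577, -0, 1.279, -0.15], TCP at [0.271, -0.618, 0.221] pointing down, gripper open.
Joint ranges: [-2.77, 2.77], [-0.9, 2.22], [0.21, 2.48], [-1.53, 4.67], [0.24, 2.81], [-2.84, 2.84]. Speed limits (rad/s): [2.79, 2.79, 3.14, 3.14, 3.14, 3.14].

## Interface

Orientations are given as a unit quaternion [x, y, z, w].
In Python, from plant import ctrl gives the robot as it stands.
- The arm moves only by the tool move_arm, never from a script. Its argument "commands" is one flat list of numbers, 4 for each row, row after row: the shift along the tool's x, y, z in units of 25 mm (1.0 is 25 mm), then the turn about the tool's x in units of 5 degrees (1.0 is 5 degrees). A call has 1 to 20 rows; each row shifts and turns the commanded pose from where the row before left it, along the tool's axes as they then stand; what a row does not reach is not made up. A row lasts 1/8 s, in which the tool goes at most 62.5 mm and 10.7 degrees, less where a joint would pass 70% of its speed; a pose out of reach is approached as far as the arm can. A call is refused whole if a number of a shift passes 1 or a number of a turn 1, either way. A call with a gripper value outside its range is refused whole. "jaw" is the finger opening in mm, from 0 to 85.4, set as the call begins (left out, the last holds). The fingers move at their own pace and stop on an object; "force" is the grip in N (left out, the last holds). Time passes only in rows, so rows that do not move let the fingers close. It gives the time, the measured TCP pose, the force and the opening at its end, in the units of the state.
- ctrl.get_state(): the state, without advancing time (a new reading comes with each control period).
- ctrl.read_camera(name): name is "side" or "top"; returns the picture (400x640x3 uint8, red, green, blue); there is no depth.
- ctrl.get_calibration(name): a dict with "camera_matrix" (3x3 intrinsics, pixels), "camera_from_world" (4x4, takes a point from world to camera coordinates). Camera axes: x right, y down, z forward; pixel columns grow to the right and rows downward; lengths in m; the calibration is good to about 2 mm. A picture is of the moment at which its call begins. get_calibration takes no time and is no camera call.
- ctrl.sign_off(): hands the job in, once; it reports no verdict.
The state is a dict: "time": time; "qpos": joint angles; "dq": joint speeds; "joint_efforts": joint torques, N m; "eef_pos": TCP position; "tcp_rot": TCP orientation; "contact_force": force on the tool from outside, world axes, zero at the start; "wrist_torque": the same for the moment, N m; "opening": opening from 0.0 (shut) to 1.0 (fully open).
Only numpy, scipy, OpenCV 4.12 (cv2) and the standard library are available. Lean on these libraries where they do the work, as an engineer would, in place of code of your own. Each camera call takes 0.05 s, during which the arm holds its last target.

## Task

Lift the top mixing tin straight up off the nested stack and stand it upright on the bench vibrator's round plate, inside the raised rim, without dropping it or tipping it over. Only then switch the vibrator on: push its spring knob down, turn it clockwise (seen from above) past the safety stop as far as it goes, and let go so that it springs back up. Leave the jar, the spray can and the carton where they stand.

Things in the scene. Friction and masses are not known exactly. Their poses are not given: they have to be found in the camera images.
- tin: Top one of three nested plain steel tins, the only loose one: open, round, tapered, 70 mm tall, 60 mm across at the rim, 46 mm at the bottom, 80 to 170 g. Origin: centre of its underside, z up. It starts 35 mm deep in the tin below. Spring dimples grip it: about 4 to 7 N of straight upward pull frees it, clear after 35 mm of lift. A 30 N grip across the outside does no harm.
- tin_rack: The fixed rack that holds the lower two tins fast: steel base disc 130 mm across, 6 mm thick, three rods standing 85 mm high at 36 mm from the axis. Origin at the centre of its underside on the table. The fixed middle tin's rim (60 mm across) is 111 mm above the table, the top tin's rim 146 mm.
- machine: Bench vibrator, fixed: grey box 170 mm (its x) by 280 mm (its y), flat top 60 mm above the table. Origin: centre of its underside; x points away from the robot at yaw 0. Round plate at its y = +70 mm, knob at its y = -80 mm. A fixed steel stop stands beside the knob on the far right side, up to 43 mm from the knob's axis and 15 mm above the box's top.
- plate_top (a point): Centre of the aluminium plate's upper face, 68 mm above the table. The plate has a raised rim all round it: inside diameter 76 mm, 6 mm high. z up.
- knob_grip (a point): On the axis of the black spring knob, 10 mm below the top of its grip bar; turns and sinks with the knob. Grip the bar at this height: 44 mm long (point x axis), 14 mm thick (point y axis), 32 mm tall, on a drum 52 mm across. The point is 22 mm above the drum's top, 110 mm above the table when the knob is up. A white line marks the bar's -x end.
- knob_push (a joint): How far the knob is pushed down, m: 0 is up, 0.008 fully in. A spring pushes it up: about 3 N at the start of the stroke, about 8 N fully in. The knob's lug passes under the safety stop only when in by more than about 6 mm, and must be kept in while it passes.
- knob (a joint): Angle of the knob, rad, growing clockwise seen from above: 0 is OFF (thin white tick), 1.4 the end of its travel, ON (broad white mark). The safety stop blocks it at about 0.35 unless pushed in; from about 1.05 on it is past the stop and can spring up. It turns easily and stays where it is left.
- jar: Bystander: amber glass jar with a black lid, 70 mm across, 85 mm tall. Origin at the centre of its underside.
- spray_can: Bystander: plain can, 66 mm across, 190 mm tall. Origin at the centre of its underside.
- carton: Bystander: closed cardboard carton, 110 by 80 mm, 130 mm tall. Origin at the centre of its underside.
Mind the look-alikes: they are no part of the job. Leave any pink, purple or red look-alike of the tin alone.

How it is judged:
On the way, in this order (a step that is already met when the one before it is completed fails the run):
1. the tin is lifted clear off the stack, upright (z of tin in the frame of tin_rack above 0.114 m and angle between tin's own z axis and vertical below 0.35 rad), for 0.1 s.
2. the tin stands upright on the plate inside its raised rim, let go, with the knob still off (horizontal distance between tin and plate_top below 0.017 m and z of tin in the frame of plate_top below 0.003 m and angle between tin's own z axis and vertical below 0.06 rad and contact force between the fingers and tin below 0.1 N and value of joint knob below 0.5 rad), for 0.2 s.
3. the knob is pushed in and turned past the safety stop (value of joint knob_push above 0.005 m and value of joint knob above 0.6 rad), for 0.1 s.
At the end, for the whole second after the job is handed in: The tin stands upright (within 0.06 rad) and still on the plate, inside the raised rim (its centre within 17 mm of the plate's centre); the knob is turned to at least 1.2 rad (its travel ends at 1.4) and has sprung back up to within 2 mm (horizontal distance between tin and plate_top below 0.017 m and z of tin in the frame of plate_top between -0.003 and 0.003 m and angle between tin's own z axis and vertical below 0.06 rad and linear speed of tin below 0.02 m/s and value of joint knob above 1.2 rad and value of joint knob_push below 0.002 m); the robot touches nothing.
It fails at once if the tin is dropped (falls faster than 0.5 m/s while not held) (linear speed of tin above 0.5 m/s and contact force between the fingers and tin below 0.1 N).
It fails at once if the tin is tipped over (more than 0.6 rad) (angle between tin's own z axis and vertical above 0.6 rad).
It fails at once if a bystander is moved by more than 30 mm (distance of any of jar, spray_can, carton from where it was at the start of the episode above 0.03 m).
It also fails if it takes over 54 s, if anything falls off the work surface, if the arm or the gripper's body presses on something with over 40 N, if the wrist force passes 120 N, or if a joint passes its speed limit or range.

## Working session

There is one attempt and no reset: what is moved stays moved. The work goes in short steps, Python scripts to look and compute and a tool call to move; the robot and the scene stay as the last step left them, time stands still between calls to the robot, and variables do not carry over. Pictures are saved under pics/ and viewed, and the job is handed in when it is done.

Besides the shell and the picture viewer there is one more tool, called after "Call:" as name(argument=value, ...), one argument or row to a line, values as JSON. move_arm: Moves the arm, as the interface text tells. Its arguments: {"type":"object","properties":{"commands":{"type":"array"},"jaw":{"type":"number"},"force":{"type":"number"}},"required":["commands"]}

```bash
ls; mkdir -p pics
python3 - <<'E'
from plant import ctrl
import cv2
for n in ("side","top"):
    im=ctrl.read_camera(n); cv2.imwrite(f"pics/{n}0.png",im[:,:,::-1])
    c=ctrl.get_calibration(n); print(n,c)
print(ctrl.get_state())
E
```

```text
pics
side {'camera_matrix': array([[450.53702567,   0.        , 317.04405768],
       [  0.        , 450.53702567, 200.63555197],
       [  0.        ,   0.        ,   1.        ]]), 'camera_from_world': array([[-0.6623659 , -0.74904717,  0.01413332,  0.40509702],
       [-0.55393392,  0.47695575, -0.68240048,  0.39982992],
       [ 0.50440918, -0.45982773, -0.73084187,  1.16917777],
       [ 0.        ,  0.        ,  0.        ,  1.        ]])}
top {'camera_matrix': array([[434.90984156,   0.        , 313.32039528],
       [  0.        , 434.90984156, 192.88144611],
       [  0.        ,   0.        ,   1.        ]]), 'camera_from_world': array([[-9.58380498e-03, -9.99917177e-01, -8.59007740e-03,
        -6.70443941e-04],
       [-9.86222709e-01,  1.08705913e-02, -1.65065438e-01,
         5.94398834e-01],
       [ 1.65145146e-01,  6.88977443e-03, -9.86245209e-01,
         1.38926620e+00],
       [ 0.00000000e+00,  0.00000000e+00,  0.00000000e+00,
         1.00000000e+00]])}
{'time': 0.1, 'qpos': array([-1.30799976e+00,  2.87141393e-01,  1.57806201e+00, -1.63278006e-06,
        1.27859539e+00, -1.49993075e-01]), 'dq': array([-8.78535093e-05, -1.65284743e-03, -2.81452189e-03,  2.38274760e-04,
       -1.22598561e-04, -2.03189448e-03]), 'joint_efforts': array([ 3.35010373e-04, -4.07298410e+01, -2.93699884e+01, -1.85096146e-04,
        3.41922365e-03, -6.63783609e-06]), 'eef_pos': array([ 0.27065317, -0.61767651,  0.21992563]), 'tcp_rot': array([ 0.38744054,  0.59243618, -0.38640223,  0.59127195]), 'contact_force': array([0.17957261, 0.07619833, 0.51720115]), 'wrist_torque': array([ 0.04901019,  0.02123591, -0.02322525]), 'opening': 0.9990787622175669}
```

View pics/side0.png

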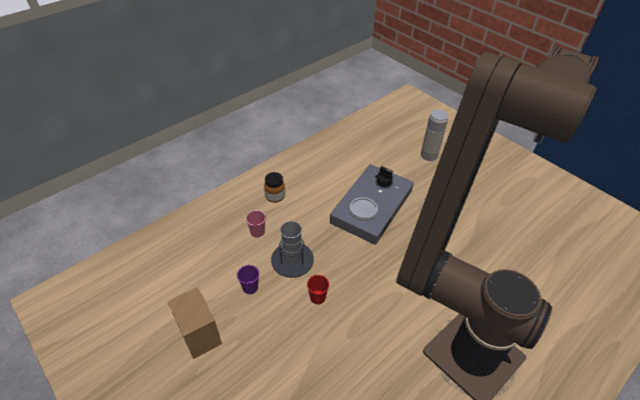

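View pics/top0.png

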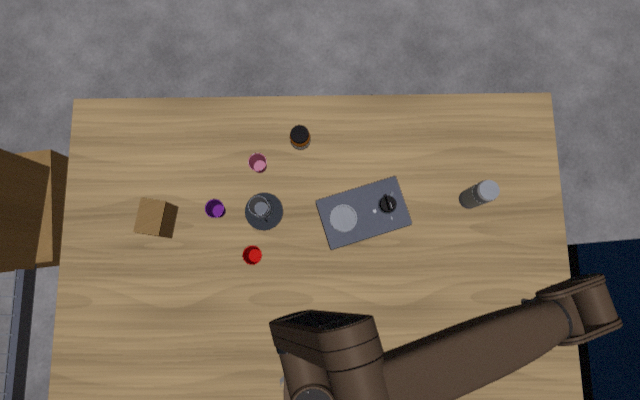

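Candidates in the top view: the steel stack (262,208), pink tin (258,163), purple tin (215,208) and red tin (253,255). In the side view these are at (291,230), (256,223), (248,280) and (318,289). By the description I choose the steel stack's top tin. I'll check it in a close crop.

Run:
```python
import cv2,numpy as np
t=cv2.imread("pics/top0.png"); s=cv2.imread("pics/side0.png")
a=cv2.resize(t[180:240,230:300],None,fx=5.5,fy=5.5,interpolation=cv2.INTER_CUBIC)
b=cv2.resize(s[215:280,265:320],None,fx=5.5,fy=5.5,interpolation=cv2.INTER_CUBIC)
H=max(a.shape[0],b.shape[0]); f=lambda i:cv2.copyMakeBorder(i,0,H-i.shape[0],0,0,0)
cv2.imwrite("pics/crop_tin.png",np.hstack([f(a),f(b)]))
a=cv2.resize(t[170:255,310:420],None,fx=7,fy=7,interpolation=cv2.INTER_CUBIC)
cv2.imwrite("pics/crop_mach.png",a)
b=cv2.resize(s[155:250,325:420],None,fx=6,fy=6,interpolation=cv2.INTER_CUBIC)
cv2.imwrite("pics/crop_mach_s.png",b)
```

```text
(no output)
```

View pics/crop_tin.png

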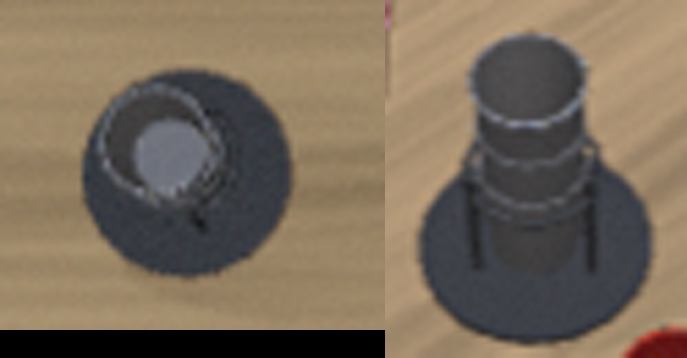

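View pics/crop_mach.png

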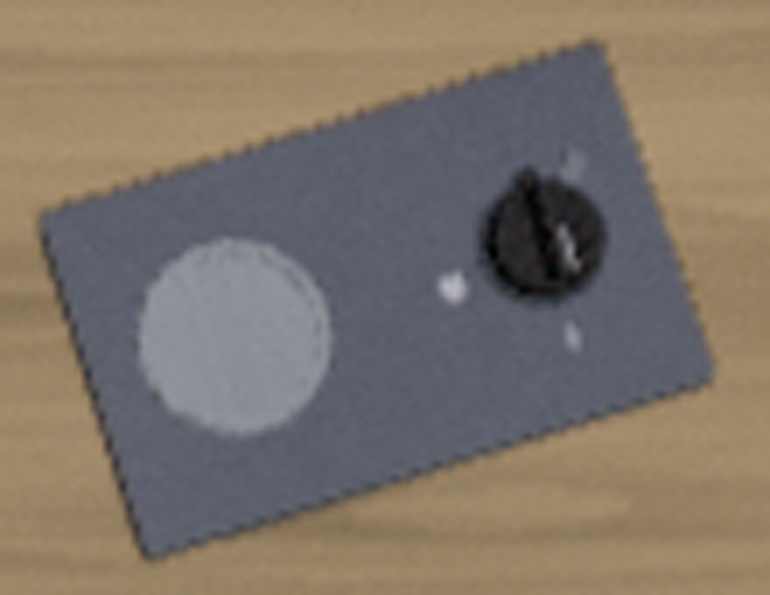

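View pics/crop_mach_s.png

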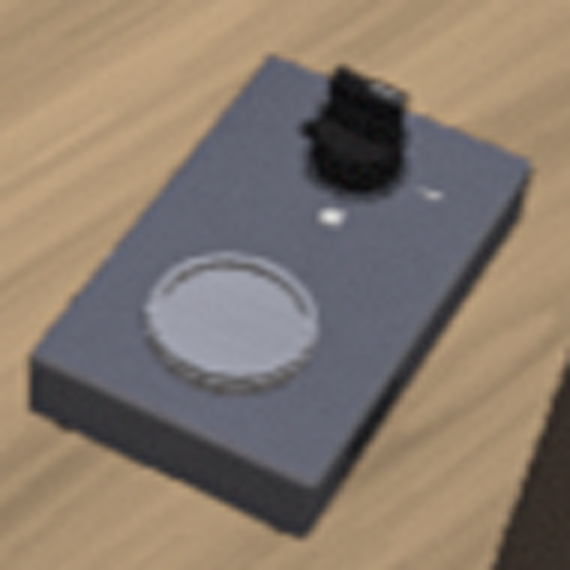

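The crops show the steel nested stack: bright top rim centred near top (259,205), side (361−... ≈ 291,229). The machine has its plate at top (343.5,218), knob at (388,205) with its bar along the OFF tick (392,218), and ON mark at (375,211). Now I'll measure.

```bash
cat > h.py <<'E'
import numpy as np,cv2
from plant import ctrl
C={n:ctrl.get_calibration(n) for n in("side","top")}
def ray(n,u,v):
    K=C[n]["camera_matrix"];T=C[n]["camera_from_world"];R=T[:3,:3]
    o=-R.T@T[:3,3]; d=R.T@np.linalg.solve(K,[u,v,1.]); return o,d
def onz(n,u,v,z):
    o,d=ray(n,u,v); return o+d*(z-o[2])/d[2]
def proj(n,p):
    K=C[n]["camera_matrix"];T=C[n]["camera_from_world"]
    q=K@(T[:3,:3]@np.asarray(p)+T[:3,3]); return q[:2]/q[2]
def tri(a,b):
    (o1,d1),(o2,d2)=ray(*a),ray(*b)
    s=np.linalg.lstsq(np.c_[d1,-d2],o2-o1,rcond=None)[0]
    p,q=o1+s[0]*d1,o2+s[1]*d2; return (p+q)/2,np.linalg.norm(p-q)
def circ(P):
    P=np.asarray(P)[:,:2]; s=np.linalg.lstsq(np.c_[2*P,np.ones(len(P))],(P**2).sum(1),rcond=None)[0]
    return s[:2],np.sqrt(s[2]+s[:2]@s[:2])
E
python3 - <<'E'
from h import *
for n in("top","side"):
    im=cv2.imread(f"pics/{n}0.png"); b,g,r=[im[:,:,i].astype(int) for i in range(3)]
    m=((b>=r-2)&(abs(r-b)<45)).astype(np.uint8)*255   # not wood/brick
    roi=np.zeros_like(m); 
    x0,x1,y0,y1=(310,420,170,255) if n=="top" else (325,420,160,248)
    roi[y0:y1,x0:x1]=m[y0:y1,x0:x1]
    cs=cv2.findContours(roi,0,1)[0]; c=max(cs,key=cv2.contourArea)
    if n=="top":
        box=cv2.boxPoints(cv2.minAreaRect(c)); 
        for p in cv2.approxPolyDP(c,4,True)[:,0]: print("mach",n,p,onz(n,*p,.06).round(4))
        W=np.array([onz(n,*p,.06)[:2] for p in c[:,0]],np.float32); print(cv2.minAreaRect(W))
    # plate
    pm=np.zeros_like(m); pl=((r>120)&(abs(r-b)<30)).astype(np.uint8)*255
    px=(325,362,200,240) if n=="top" else (345,382,190,225)
    pm[px[2]:px[3],px[0]:px[1]]=pl[px[2]:px[3],px[0]:px[1]]
    c=max(cv2.findContours(pm,0,1)[0],key=cv2.contourArea)
    for z in(.068,.074): print("plate",n,z,circ([onz(n,*p,z) for p in cv2.convexHull(c)[:,0]]),cv2.fitEllipse(c))
    # disc
    dm=((r<85)&(b>=r-3)).astype(np.uint8)*255
    px=(240,290,188,236) if n=="top" else (265,320,235,280)
    q=np.zeros_like(m); q[px[2]:px[3],px[0]:px[1]]=dm[px[2]:px[3],px[0]:px[1]]
    c=max(cv2.findContours(q,0,1)[0],key=cv2.contourArea)
    P=np.array([onz(n,*p,.006) for p in cv2.convexHull(c)[:,0]])
    print("disc",n,circ(P),cv2.boundingRect(c))
# rim points by bright ridge: crop upscale edges read from crops (scale 5.5)
t=[(153,86),(103,150),(215,150),(165,202),(118,108),(195,105),(122,190)]
P=[onz("top",230+(x-2.2)/5.5,180+(y-2.2)/5.5,.146) for x,y in t]; print("rim top",circ(P))
s=[(527-385,36),(472-385,82),(585-385,82),(527-385,126),(487-385,50),(570-385,52),(490-385,113),(567-385,113)]
P=[onz("side",265+(x-2.2)/5.5,215+(y-2.2)/5.5,.146) for x,y in s]; print("rim side",circ(P))
E
```

```text
mach top [395 177] [ 0.6427 -0.2767  0.06  ]
mach top [316 201] [ 0.5655 -0.0154  0.06  ]
mach top [330 248] [ 0.4124 -0.0588  0.06  ]
mach top [411 222] [ 0.4934 -0.3225  0.06  ]
((0.5273882150650024, -0.16816022992134094), (0.1664705127477646, 0.27763521671295166), 16.63591194152832)
plate top 0.068 (array([ 0.50912691, -0.10226318]), np.float64(0.044036835192255944)) ((343.09722900390625, 217.6959991455078), (26.195507049560547, 26.7298526763916), 132.68849182128906)
plate top 0.074 (array([ 0.50847409, -0.10189657]), np.float64(0.04384814176115083)) ((343.09722900390625, 217.6959991455078), (26.195507049560547, 26.7298526763916), 132.68849182128906)
disc top (array([0.54125663, 0.16317236]), np.float64(0.06240705547965244)) (245, 193, 37, 37)
plate side 0.068 (array([ 0.51095909, -0.10544584]), np.float64(0.044405988911197)) ((363.3572998046875, 207.08163452148438), (19.792888641357422, 27.725317001342773), 98.90796661376953)
plate side 0.074 (array([ 0.50748016, -0.10114174]), np.float64(0.04415310810379421)) ((363.3572998046875, 207.08163452148438), (19.792888641357422, 27.725317001342773), 98.90796661376953)
disc side (array([0.55062978, 0.15542228]), np.float64(0.07193227535283878)) (272, 235, 41, 42)
rim top (array([0.53925885, 0.16159822]), np.float64(0.03174097302072364))
rim side (array([0.53981732, 0.16475547]), np.float64(0.02894691108681659))
```

```bash
cat >> h.py <<'E'
from scipy.spatial.transform import Rotation as Rn
def need(target,jawdeg=None):
    s=ctrl.get_state(); R=Rn.from_quat(s["tcp_rot"]).as_matrix(); p=s["eef_pos"]
    a=np.degrees(np.arctan2(R[1,2],R[0,2]))
    print("t",s["time"],"tcp",p.round(4),"x",R[:,0].round(3),"y",R[:,1].round(3),"z",R[:,2].round(3),"jaw deg",a.round(2),"q",s["qpos"].round(3),"F",s["contact_force"].round(2),"op",round(s["opening"],3))
    d=R.T@(np.array(target)-p)/.025; print("shift units xyz",d.round(2))
    if jawdeg is not None:
        t=((a-jawdeg+90)%180-90)/5; print("turn units",t.round(2))
E
python3 - <<'E'
from h import *
print(ctrl.tip_extent)
need([.5395,.163,.25],106.5)
# spray can top z=.19, top view top ellipse ~ (488,190)
print("can",onz("top",488,190,.19), "side",onz("side",438,117,.19),"jar",onz("top",299,132,.085),"carton",onz("top",152,215,.13))
E
```

```text
0.014
t 0.1 tcp [ 0.2707 -0.6177  0.2199] x [-0.001  0.002 -1.   ] y [0.916 0.401 0.   ] z [ 0.401 -0.916 -0.002] jaw deg -66.35 q [-1.308  0.287  1.578 -0.     1.279 -0.15 ] F [0.18 0.08 0.52] op 0.999
shift units xyz [ -1.14  22.38 -24.29]
turn units 1.43
can [ 0.57377745 -0.52717453  0.19      ] side [ 0.56638441 -0.51259941  0.19      ] jar [0.79281603 0.03830865 0.085     ] carton [0.51678211 0.49398079 0.13      ]
```

Run:
```python
from h import *
# knob bar: predicted ends overlay
c=np.array([.5274,-.1682]);a=np.radians(16.6)
X=np.array([np.cos(a),np.sin(a)]);Y=np.array([-np.sin(a),np.cos(a)])
k=c-.08*Y;p=c+.07*Y; print("knob",k,"plate",p)
for n,(x0,x1,y0,y1,f) in {"top":(310,420,170,255,7),"side":(325,420,155,250,6)}.items():
    im=cv2.resize(cv2.imread(f"pics/{n}0.png")[y0:y1,x0:x1],None,fx=f,fy=f,interpolation=cv2.INTER_CUBIC)
    def d(pt,col):
        q=(proj(n,pt)-[x0,y0]+.5)*f; cv2.circle(im,tuple(int(v) for v in q),3,col,-1)
    for s in(-.022,.022): d([*(k+s*X),.12],(0,0,255))
    d([*k,.12],(0,255,0)); d([*p,.068],(0,255,0))
    for t in np.arange(0,6.28,.3): d([*(p+.038*np.array([np.cos(t),np.sin(t)])),.074],(0,255,255)); d([*(k+.026*np.array([np.cos(t),np.sin(t)])),.088],(255,255,0))
    for i in(-1,1):
        for j in(-1,1): d([*(c+.085*i*X+.14*j*Y),.06],(255,0,255))
    cv2.imwrite(f"pics/ov_{n}.png",im)
```

```text
knob [ 0.55025507 -0.24486581] plate [ 0.50740181 -0.10111742]
```

View pics/ov_top.png

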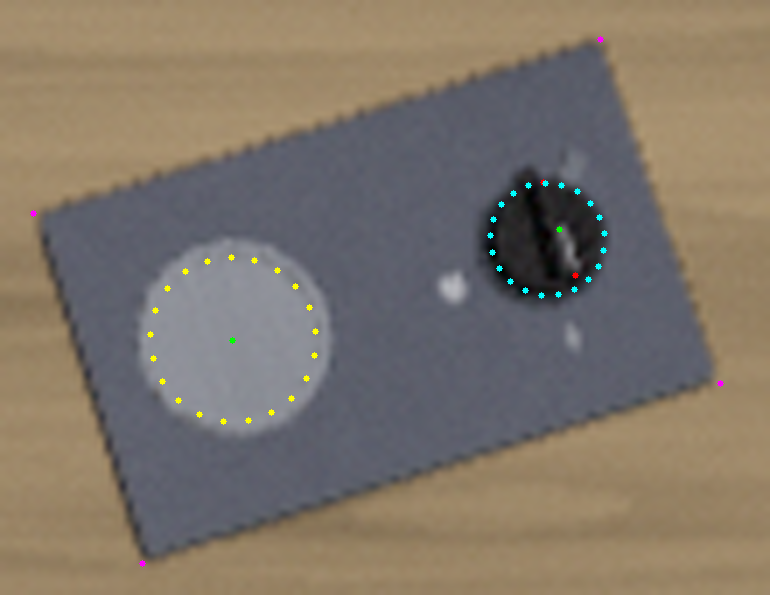

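View pics/ov_side.png

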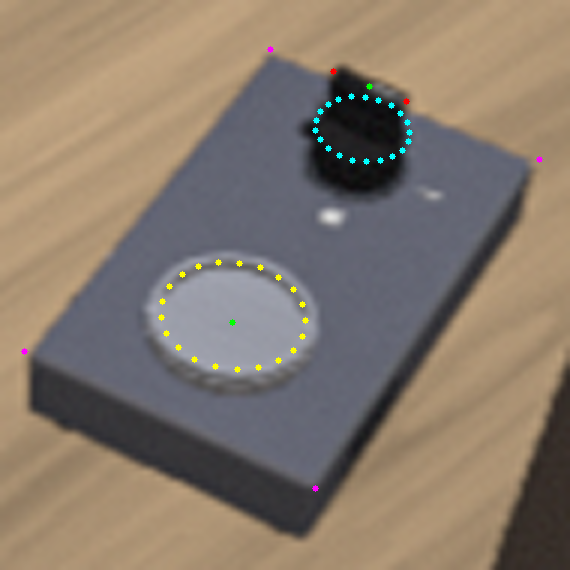

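Call:
move_arm(
  commands=[0,0.69,-0.96,0.7,0,0.69,-0.96,0.7,0,0.69,-0.96,0,0,0.69,-0.96,0,0,0.69,-0.96,0,0,0.69,-0.96,0,0,0.69,-0.96,0,0,0.69,-0.96,0,0,0.69,-0.96,0,0,0.69,-0.96,0,0,0.69,-0.96,0,0,0.69,-0.96,0,0,0.69,-0.96,0,0,0.69,-0.96,0,0,0.69,-0.96,0,0,0.69,-0.96,0],
  jaw=85.4,
  force=30,
)

```text
time: 2.1
eef_pos: [0.4199, -0.1687, 0.2208]
tcp_rot: [0.422, 0.567, -0.422, 0.567]
contact_force: [0.2, -1.0, 0.2]
opening: 0.995
```

Call:
move_arm(
  commands=[0,0.69,-0.96,0,0,0.69,-0.96,0,0,0.69,-0.96,0,0,0.69,-0.96,0,0,0.69,-0.96,0,0,0.69,-0.96,0,0,0.69,-0.96,0,0,0.69,-0.96,0,0,0.69,-0.96,0,0,0.69,-0.96,0,0,0,0,0,0,0,0,0],
)

```text
time: 3.6
eef_pos: [0.5161, 0.1092, 0.2207]
tcp_rot: [0.422, 0.567, -0.423, 0.567]
contact_force: [-0.2, -0.3, -0.6]
opening: 1.002
```

Run:
```python
from h import *
need([.5395,.163,.13],106.6)
im=ctrl.read_camera("side"); cv2.imwrite("pics/side1.png",cv2.resize(im[150:330,180:420,::-1],None,fx=3,fy=3,interpolation=cv2.INTER_CUBIC))
```

```text
t 3.6 tcp [0.5161 0.1092 0.2207] x [-0.001 -0.    -1.   ] y [ 0.958  0.287 -0.001] z [ 0.287 -0.958  0.   ] jaw deg -73.34 q [ 0.016 -0.04   1.937 -0.     1.246  1.296] F [-0.21 -0.27 -0.57] op 1.002
shift units xyz [ 3.63  1.52 -1.79]
turn units 0.01
```

Call:
move_arm(
  commands=[0,0.76,-0.9,0,0,0.76,-0.89,0,0,0,0,0,0,0,0,0],
)

```text
time: 4.15
eef_pos: [0.5397, 0.1624, 0.221]
tcp_rot: [0.422, 0.567, -0.423, 0.567]
contact_force: [-0.4, -0.2, 0.0]
opening: 1.001
```

Run:
```python
from h import *
need([.5395,.163,.13],106.6)
for n,(x0,x1,y0,y1) in {"side":(230,370,160,290),"top":(200,320,140,250)}.items():
    im=ctrl.read_camera(n); cv2.imwrite(f"pics/{n}2.png",cv2.resize(im[y0:y1,x0:x1,::-1],None,fx=4,fy=4,interpolation=cv2.INTER_CUBIC))
```

```text
t 4.15 tcp [0.5397 0.1624 0.221 ] x [-0.001 -0.001 -1.   ] y [ 0.958  0.286 -0.001] z [ 0.286 -0.958  0.   ] jaw deg -73.39 q [ 1.120e-01  4.300e-02  1.854e+00 -1.000e-03  1.246e+00  1.394e+00] F [-0.45 -0.19  0.04] op 1.001
shift units xyz [ 3.64  0.   -0.03]
turn units 0.0
```

View pics/side2.png

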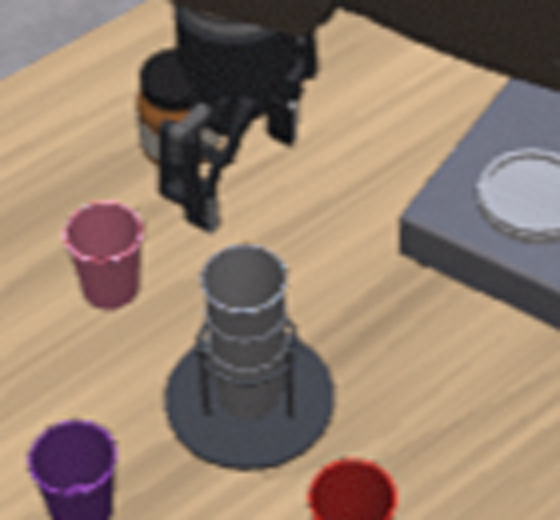

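View pics/top2.png

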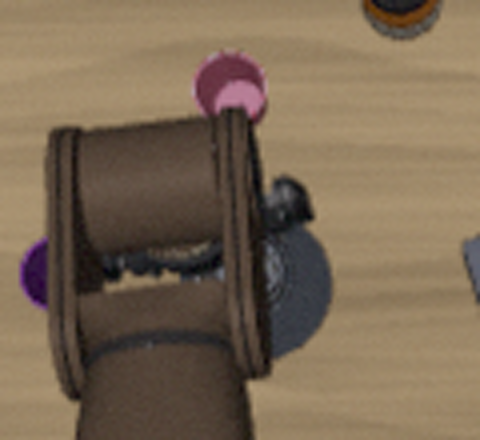

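Side crop: the fingers straddle the axis over the steel tin (rim centre (245,275)). The pink, purple and red tins are clear of them. I'll descend.

Call:
move_arm(
  commands=[0.75,0,0,0,0.75,0,0,0,0.75,0,0,0,0.75,0,0,0,0.75,0,0,0,0,0,0,0,0,0,0,0],
)

```text
time: 5.12
eef_pos: [0.5406, 0.1634, 0.1279]
tcp_rot: [0.423, 0.567, -0.422, 0.567]
contact_force: [-1.0, -0.1, 0.5]
opening: 0.998
```

Run:
```python
from h import *
need([.5395,.163,.13],106.6)
for n,(x0,x1,y0,y1) in {"side":(230,370,160,290)}.items():
    im=ctrl.read_camera(n); cv2.imwrite(f"pics/{n}3.png",cv2.resize(im[y0:y1,x0:x1,::-1],None,fx=4,fy=4,interpolation=cv2.INTER_CUBIC))
```

```text
t 5.125 tcp [0.5406 0.1634 0.1279] x [ 0.001  0.    -1.   ] y [0.958 0.287 0.001] z [ 0.287 -0.958  0.   ] jaw deg -73.34 q [ 0.114  0.141  1.928 -0.     1.072  1.394] F [-0.96 -0.1   0.46] op 0.998
shift units xyz [-0.08 -0.05  0.  ]
turn units 0.01
```

View pics/side3.png

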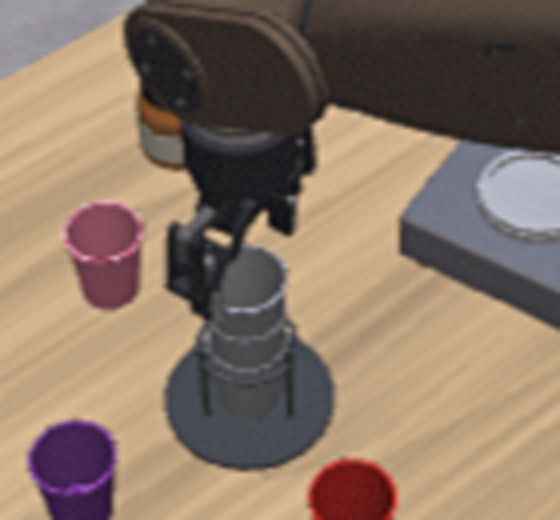

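Run:
```python
from h import *
s=ctrl.get_state();R=Rn.from_quat(s["tcp_rot"]).as_matrix();p=s["eef_pos"]
x0,x1,y0,y1=250,330,190,280;f=7
im=ctrl.read_camera("side"); im=np.ascontiguousarray(cv2.resize(im[y0:y1,x0:x1,::-1],None,fx=f,fy=f,interpolation=cv2.INTER_CUBIC))
def d(pt,col,r=4):
    q=(proj("side",pt)-[x0,y0]+.5)*f; cv2.circle(im,tuple(int(v) for v in q),r,col,-1)
for sg,col in((1,(0,255,0)),(-1,(0,0,255))):
    for w in(-.011,.011):
        d(p+R@[.001,w,sg*.0427],col); d(p+R@[.001,w,sg*.057],col,2)
for t in np.arange(0,6.28,.2): d([.5397+.03*np.cos(t),.163+.03*np.sin(t),.146],(0,255,255),2);d([.5397+.03*np.cos(t),.163+.03*np.sin(t),.111],(255,255,0),2)
cv2.imwrite("pics/ov3.png",im)
```

```text
(no output)
```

View pics/ov3.png

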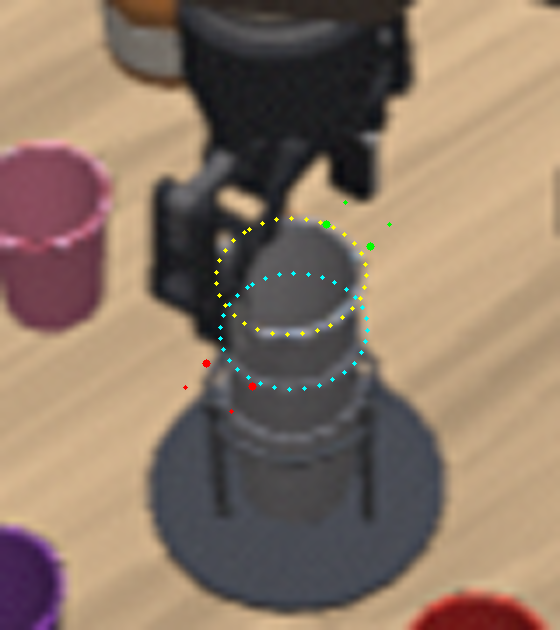

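Call:
move_arm(
  commands=[0,0,0,0,0,0,0,0,0,0,0,0,0,0,0,0],
  jaw=68,
)

```text
time: 5.72
eef_pos: [0.5401, 0.1633, 0.1275]
tcp_rot: [0.422, 0.567, -0.422, 0.567]
contact_force: [-0.4, -0.1, -0.6]
opening: 0.798
```

```bash
cat > ov.py <<'E'
from h import *
import sys
s=ctrl.get_state();R=Rn.from_quat(s["tcp_rot"]).as_matrix();p=s["eef_pos"]
half=s["opening"]*.0427; print(p,half)
x0,x1,y0,y1=250,330,190,280;f=7
im=ctrl.read_camera("side"); im=np.ascontiguousarray(cv2.resize(im[y0:y1,x0:x1,::-1],None,fx=f,fy=f,interpolation=cv2.INTER_CUBIC))
def d(pt,col,r=2):
    q=(proj("side",pt)-[x0,y0]+.5)*f; cv2.circle(im,tuple(int(v) for v in q),r,col,-1)
for sg,col in((1,(0,255,0)),(-1,(0,0,255))):
    for h in(.014,0,-.014):
        for w in(-.011,0,.011): d(p+R@[h,w,sg*half],col)
cv2.imwrite(sys.argv[1],im)
E
python3 ov.py pics/ov4.png
```

```text
[0.54007555 0.16333022 0.12751554] 0.03405374928209572
```

View pics/ov4.png

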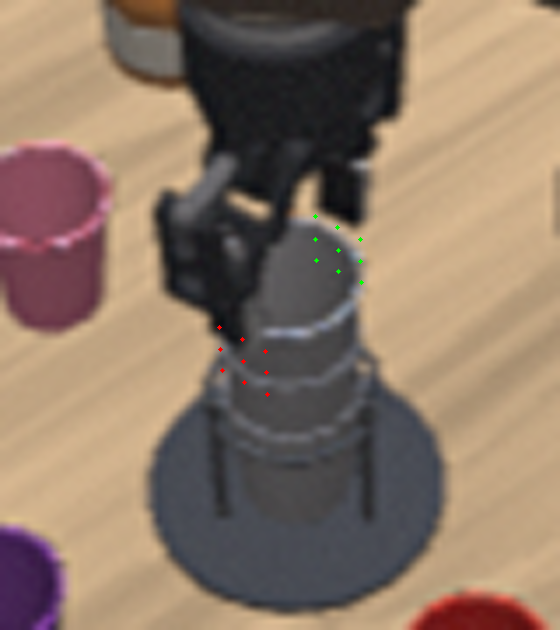

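Run:
```python
from h import *
p=np.array([.5397,.1624,.221]);R=Rn.from_quat([.422,.567,-.423,.567]).as_matrix()
im=cv2.resize(cv2.imread("pics/side2.png"),None,fx=1.4,fy=1.4)
for sg,col in((1,(0,255,0)),(-1,(0,0,255))):
    for h in(.014,0,-.014):
        for w in(-.011,0,.011):
            q=(proj("side",p+R@[h,w,sg*.0427])-[230,160]+.5)*5.6; cv2.circle(im,tuple(int(v) for v in q),2,col,-1)
cv2.imwrite("pics/ov2.png",im[0:450])
```

```text
(no output)
```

View pics/ov2.png

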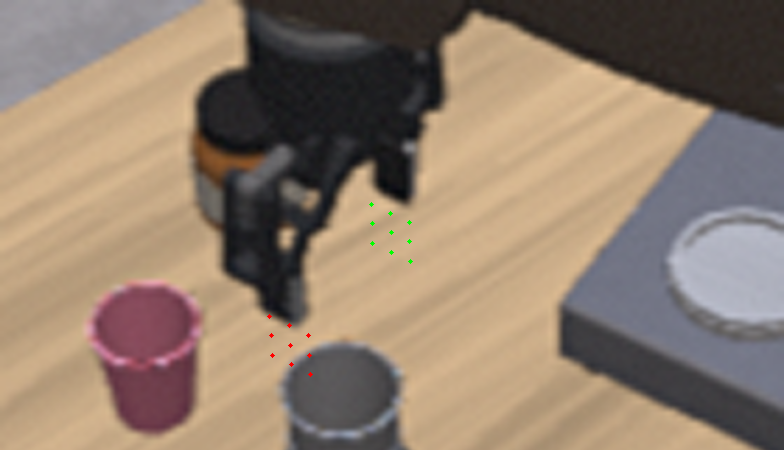

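Images put the open fingertips about 15 mm higher than the nominal TCP offset suggests, at roughly z 0.137 beside the tin's wall. The fixed rim at z 0.111 is visible at crop (295,385), well below the tips. I'll go 8 mm lower and look again.

Call:
move_arm(
  commands=[0.32,0,0,0,0,0,0,0],
)

```text
time: 6.02
eef_pos: [0.5393, 0.1632, 0.1182]
tcp_rot: [0.422, 0.568, -0.423, 0.567]
contact_force: [-0.2, -0.2, 1.0]
opening: 0.798
```

```bash
python3 ov.py pics/ov5.png
```

```text
[0.53926021 0.16324132 0.11824544] 0.03408731897397593
```

View pics/ov5.png

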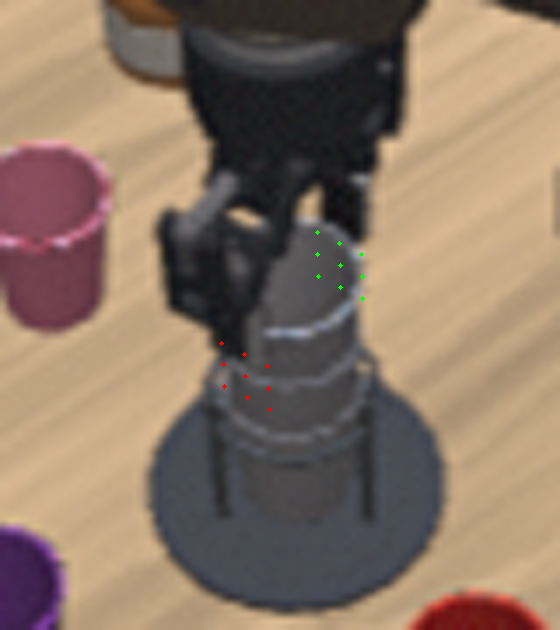

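Call:
move_arm(
  commands=[0,0,0,0,0,0,0,0,0,0,0,0,0,0,0,0,0,0,0,0,0,0,0,0],
  jaw=40,
  force=30,
)

```text
time: 6.82
eef_pos: [0.5403, 0.1637, 0.1198]
tcp_rot: [0.423, 0.567, -0.422, 0.567]
contact_force: [-0.7, 2.6, 3.0]
opening: 0.68
```

```bash
python3 ov.py pics/ov6.png
```

```text
[0.54029794 0.16365692 0.11984019] 0.02902832420816618
```

View pics/ov6.png

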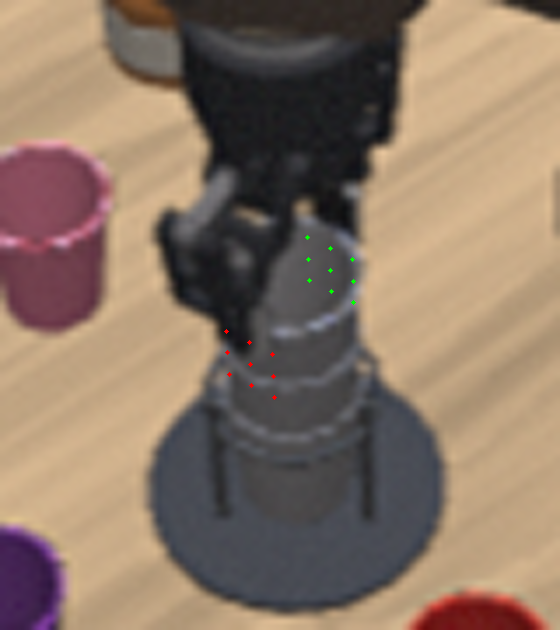

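Opening 0.68 (58 mm) matches the tin's diameter about 10 mm below its rim, and only the top tin is gripped. Now a straight lift.

Call:
move_arm(
  commands=[-0.15,0,0,0,-0.15,0,0,0,-0.2,0,0,0,-0.2,0,0,0,-0.2,0,0,0,-0.2,0,0,0,-0.2,0,0,0,-0.2,0,0,0,-0.25,0,0,0,-0.25,0,0,0,-0.25,0,0,0,-0.25,0,0,0,-0.25,0,0,0,-0.25,0,0,0,0,0,0,0,0,0,0,0],
)

```text
time: 8.88
eef_pos: [0.5399, 0.1633, 0.1943]
tcp_rot: [0.422, 0.567, -0.422, 0.567]
contact_force: [0.0, -0.2, -1.4]
opening: 0.674
```

Run:
```python
from h import *
need([.5085,-.1015,.195],106.6)
im=ctrl.read_camera("side"); cv2.imwrite("pics/side7.png",cv2.resize(im[140:280,230:400,::-1],None,fx=4,fy=4,interpolation=cv2.INTER_CUBIC))
```

```text
t 8.875 tcp [0.5399 0.1633 0.1943] x [-0. -0. -1.] y [ 0.958  0.287 -0.   ] z [ 0.287 -0.958 -0.   ] jaw deg -73.35 q [0.114 0.067 1.878 0.    1.197 1.394] F [ 0.   -0.24 -1.41] op 0.674
shift units xyz [-0.03 -4.24  9.79]
turn units 0.01
```

View pics/side7.png

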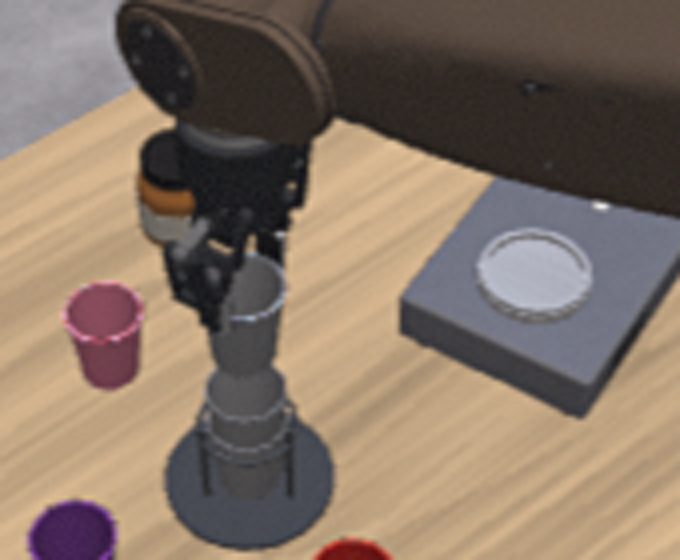

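The tin is out of the stack, upright, with its rim near crop (245,290). Force on the tool −1.4 N, which fits the tin's weight. I'll carry it over the plate.

Call:
move_arm(
  commands=[0,-0.15,0.35,0,0,-0.3,0.7,0,0,-0.3,0.7,0,0,-0.3,0.7,0,0,-0.3,0.7,0,0,-0.3,0.7,0,0,-0.3,0.7,0,0,-0.3,0.7,0,0,-0.3,0.7,0,0,-0.3,0.7,0,0,-0.3,0.7,0,0,-0.3,0.7,0,0,-0.3,0.7,0,0,-0.3,0.7,0,0,-0.19,0.34,0,0,0,0,0,0,0,0,0],
)

```text
time: 11.05
eef_pos: [0.5086, -0.1012, 0.1944]
tcp_rot: [0.422, 0.567, -0.422, 0.567]
contact_force: [0.7, 0.7, -1.7]
opening: 0.675
```

Run:
```python
from h import *
need([.5085,-.1015,.195],106.6)
im=ctrl.read_camera("side"); cv2.imwrite("pics/side8.png",cv2.resize(im[130:260,300:430,::-1],None,fx=4.6,fy=4.6,interpolation=cv2.INTER_CUBIC))
```

```text
t 11.05 tcp [ 0.5086 -0.1012  0.1944] x [-0.  0. -1.] y [0.958 0.287 0.   ] z [ 0.287 -0.958 -0.   ] jaw deg -73.33 q [-0.392 -0.037  1.983  0.     1.195  0.887] F [ 0.68  0.72 -1.74] op 0.675
shift units xyz [-0.02 -0.01  0.01]
turn units 0.01
```

View pics/side8.png

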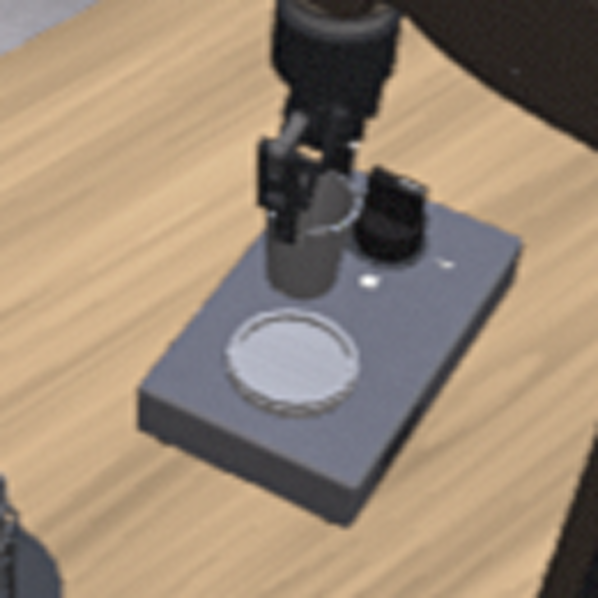

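```bash
cat > ovt.py <<'E'
from h import *
import sys
def run(out,x,y,zb,x0,x1,y0,y1,f,n="side"):
    im=ctrl.read_camera(n); im=np.ascontiguousarray(cv2.resize(im[y0:y1,x0:x1,::-1],None,fx=f,fy=f,interpolation=cv2.INTER_CUBIC))
    for r,z,col in((.023,zb,(0,0,255)),(.03,zb+.07,(0,255,255))):
        for t in np.arange(0,6.28,.2):
            q=(proj(n,[x+r*np.cos(t),y+r*np.sin(t),z])-[x0,y0]+.5)*f; cv2.circle(im,tuple(int(v) for v in q),1,col,-1)
    cv2.imwrite(out,im)
E
python3 -c "
from ovt import *
run('pics/ov8.png',.5085,-.1015,.1505,340,390,150,220,8)"
```

```text
(no output)
```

View pics/ov8.png

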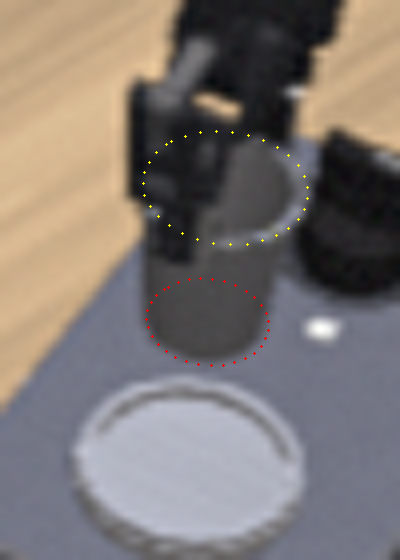

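The tin hangs straight over the plate: rim and base match the prediction within about 1–2 mm. I'll lower it.

Call:
move_arm(
  commands=[0.3,0,0,0,0.4,0,0,0,0.4,0,0,0,0.4,0,0,0,0.4,0,0,0,0.4,0,0,0,0.3,0,0,0,0.2,0,0,0,0.15,0,0,0,0.1,0,0,0,0,0,0,0,0,0,0,0],
)

```text
time: 12.65
eef_pos: [0.5088, -0.1016, 0.1185]
tcp_rot: [0.422, 0.567, -0.422, 0.567]
contact_force: [-0.6, -0.4, -1.1]
opening: 0.672
```

```bash
python3 -c "
from ovt import *
need([.5085,-.1015,.112],106.6)
run('pics/ov9.png',.5085,-.1015,.0725,335,395,170,235,8)"
```

```text
t 12.65 tcp [ 0.5088 -0.1016  0.1185] x [ 0. -0. -1.] y [0.958 0.287 0.   ] z [ 0.287 -0.958  0.   ] jaw deg -73.34 q [-0.393  0.054  2.042  0.     1.045  0.887] F [-0.57 -0.43 -1.06] op 0.672
shift units xyz [ 0.26 -0.01 -0.01]
turn units 0.01
```

View pics/ov9.png

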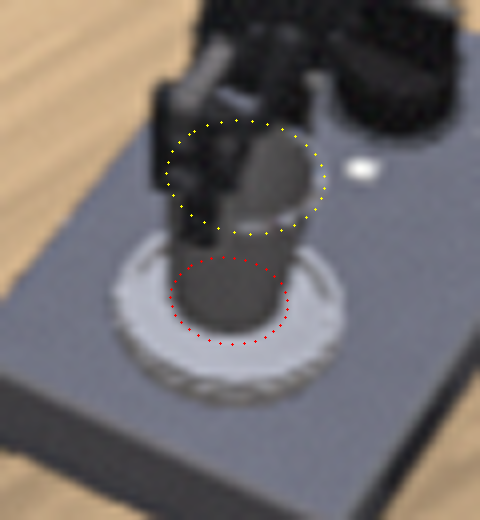

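Call:
move_arm(
  commands=[0.04,0,0,0,0.04,0,0,0,0.04,0,0,0,0.04,0,0,0,0,0,0,0,0,0,0,0],
)

```text
time: 13.45
eef_pos: [0.5086, -0.1015, 0.1142]
tcp_rot: [0.422, 0.567, -0.422, 0.567]
contact_force: [0.7, 0.5, -2.5]
opening: 0.681
```

Call:
move_arm(
  commands=[0.04,0,0,0,0.04,0,0,0,0,0,0,0,0,0,0,0],
)

```text
time: 13.95
eef_pos: [0.5087, -0.1015, 0.1122]
tcp_rot: [0.422, 0.567, -0.422, 0.567]
contact_force: [-0.1, -0.4, -1.8]
opening: 0.676
```

Call:
move_arm(
  commands=[0.04,0,0,0,0.04,0,0,0,0,0,0,0],
)

```text
time: 14.32
eef_pos: [0.5093, -0.1015, 0.1117]
tcp_rot: [0.423, 0.567, -0.422, 0.567]
contact_force: [-2.0, 1.8, 5.5]
opening: 0.678
```

```bash
python3 -c "
from ovt import *
need([.5085,-.1015,.112],106.6)
run('pics/ov10.png',.5085,-.1015,.068,335,395,170,235,8)"
```

```text
t 14.325 tcp [ 0.5093 -0.1015  0.1117] x [ 0.001  0.    -1.   ] y [0.958 0.287 0.001] z [ 0.287 -0.958  0.   ] jaw deg -73.35 q [-0.393  0.064  2.045  0.     1.031  0.887] F [-2.01  1.83  5.51] op 0.678
shift units xyz [-0.01 -0.03 -0.01]
turn units 0.01
```

View pics/ov10.png

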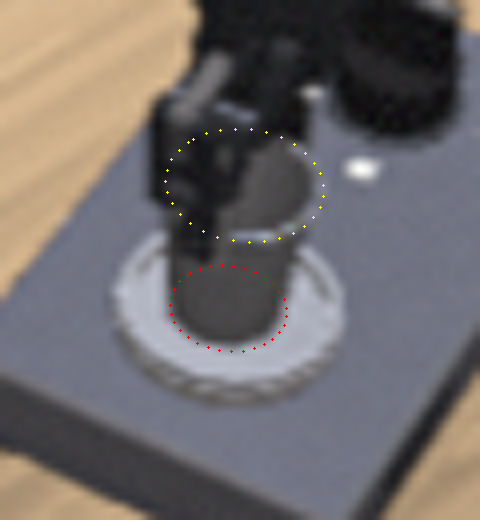

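Contact was felt (5.5 N up) and the base sits inside the rim at crop (228,310). Releasing now.

Call:
move_arm(
  commands=[-0.02,0,0,0,0,0,0,0,0,0,0,0,0,0,0,0],
  jaw=66,
)

```text
time: 14.88
eef_pos: [0.5086, -0.1015, 0.1106]
tcp_rot: [0.422, 0.567, -0.422, 0.567]
contact_force: [0.1, 0.7, -0.5]
opening: 0.775
```

Call:
move_arm(
  commands=[0,0,0,0,0,0,0,0,0,0,0,0,0,0,0,0],
  jaw=80,
)

```text
time: 15.38
eef_pos: [0.5087, -0.1015, 0.1107]
tcp_rot: [0.422, 0.567, -0.422, 0.567]
contact_force: [-0.5, -1.1, 0.3]
opening: 0.937
```

```bash
python3 -c "
from ovt import *
need([.5085,-.1015,.22],106.6)
run('pics/ov11.png',.5085,-.1015,.068,335,395,170,235,8)"
```

```text
t 15.375 tcp [ 0.5087 -0.1015  0.1107] x [ 0.  0. -1.] y [0.958 0.287 0.   ] z [ 0.287 -0.958 -0.   ] jaw deg -73.35 q [-0.393  0.064  2.047  0.     1.03   0.887] F [-0.51 -1.07  0.29] op 0.937
shift units xyz [-4.37 -0.01 -0.  ]
turn units 0.01
```

View pics/ov11.png

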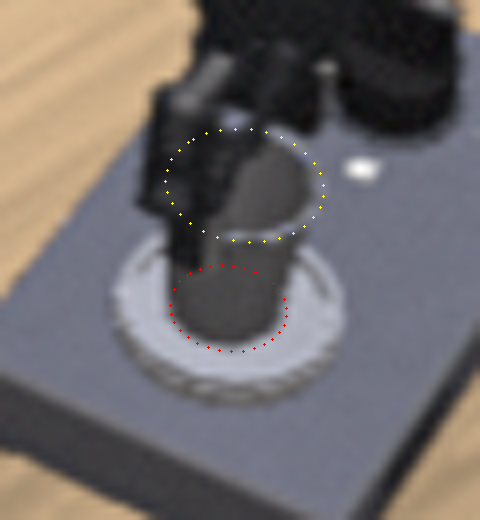

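Standing free and upright. Straight up 100 mm (4 units), then a check.

Call:
move_arm(
  commands=[-0.3,0,0,0,-0.4,0,0,0,-0.5,0,0,0,-0.6,0,0,0,-0.6,0,0,0,-0.6,0,0,0,-0.6,0,0,0,-0.4,0,0,0,0,0,0,0,0,0,0,0],
)

```text
time: 16.68
eef_pos: [0.5083, -0.1014, 0.2101]
tcp_rot: [0.422, 0.568, -0.422, 0.567]
contact_force: [0.4, -0.4, 1.0]
opening: 0.938
```

```bash
python3 -c "
from ovt import *
need([.550,-.245,.21],106.6)
run('pics/ov12.png',.5085,-.1015,.068,335,395,165,235,8)"
```

```text
t 16.675 tcp [ 0.5083 -0.1014  0.2101] x [-0.001  0.    -1.   ] y [ 0.958  0.287 -0.001] z [ 0.287 -0.958 -0.001] jaw deg -73.35 q [-0.393 -0.052  1.968 -0.     1.227  0.887] F [ 0.42 -0.45  1.02] op 0.938
shift units xyz [-0.   -0.05  5.98]
turn units 0.01
```

View pics/ov12.png

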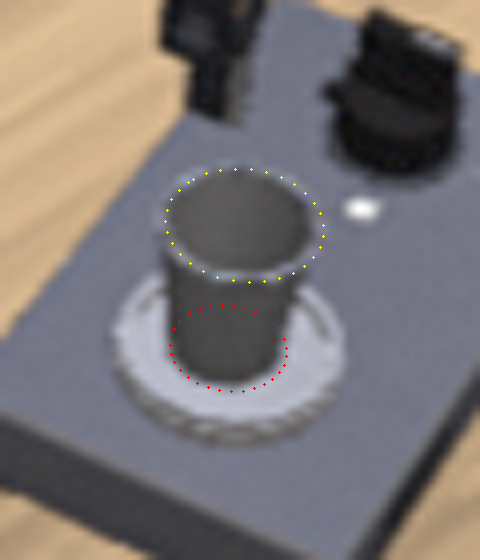

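The tin stands upright and centred in the rim, matching the overlay within about 1–2 mm. Now to above the knob.

Call:
move_arm(
  commands=[0,0,0.6,0,0,0,0.8,0,0,0,0.8,0,0,0,0.8,0,0,0,0.8,0,0,0,0.8,0,0,-0.05,0.8,0,0,0,0.58,0,0,0,0,0,0,0,0,0],
  jaw=36,
)

```text
time: 17.98
eef_pos: [0.5502, -0.2447, 0.2106]
tcp_rot: [0.422, 0.567, -0.422, 0.567]
contact_force: [0.5, -0.2, 0.2]
opening: 0.418
```

```bash
cat > ovk.py <<'E'
from h import *
import sys
s=ctrl.get_state();R=Rn.from_quat(s["tcp_rot"]).as_matrix();p=s["eef_pos"];half=s["opening"]*.0427
need([.550,-.245,.115],106.6); print(half)
k=np.array([.550,-.245]);a=np.radians(16.6)
X=np.array([np.cos(a),np.sin(a)]);Y=np.array([-np.sin(a),np.cos(a)])
x0,x1,y0,y1=345,425,130,215;f=7
im=ctrl.read_camera("side"); im=np.ascontiguousarray(cv2.resize(im[y0:y1,x0:x1,::-1],None,fx=f,fy=f,interpolation=cv2.INTER_CUBIC))
def d(pt,col,r=2):
    q=(proj("side",pt)-[x0,y0]+.5)*f; cv2.circle(im,tuple(int(v) for v in q),r,col,-1)
for sg,col in((1,(0,255,0)),(-1,(0,0,255))):
    for h in(.014,0,-.014):
        for w in(-.011,0,.011): d(p+R@[h,w,sg*half],col)
for i in(-1,1):
    for j in(-1,1): d([*(k+.022*i*X+.007*j*Y),.12],(255,0,255))
cv2.imwrite(sys.argv[1],im)
E
python3 ovk.py pics/k1.png
```

```text
t 17.975 tcp [ 0.5502 -0.2447  0.2106] x [-0.     0.001 -1.   ] y [ 0.958  0.287 -0.   ] z [ 0.287 -0.958 -0.001] jaw deg -73.34 q [-0.587  0.137  1.772  0.     1.234  0.693] F [ 0.52 -0.25  0.24] op 0.418
shift units xyz [ 3.82 -0.01  0.01]
turn units 0.01
0.01784272057309324
```

View pics/k1.png

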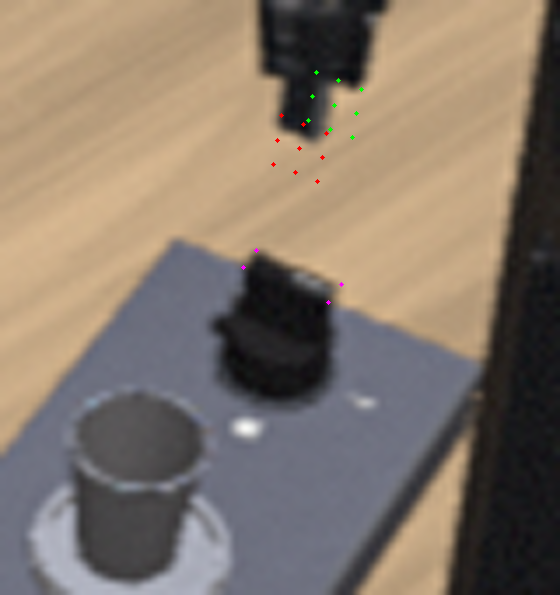

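Call:
move_arm(
  commands=[0.5,0,0,0,0.6,0,0,0,0.6,0,0,0,0.6,0,0,0,0.6,0,0,0,0.5,0,0,0,0.4,0,0,0,0.3,0,0,0,0,0,0,0,0,0,0,0],
)

```text
time: 19.27
eef_pos: [0.5507, -0.2453, 0.1088]
tcp_rot: [0.422, 0.567, -0.422, 0.567]
contact_force: [-0.1, -1.0, -0.1]
opening: 0.42
```

```bash
python3 ovk.py pics/k2.png
```

```text
t 19.275 tcp [ 0.5507 -0.2453  0.1088] x [ 0.001 -0.001 -1.   ] y [0.958 0.287 0.001] z [ 0.287 -0.958  0.001] jaw deg -73.35 q [-0.587  0.245  1.845  0.     1.051  0.693] F [-0.1  -1.03 -0.1 ] op 0.42
shift units xyz [-0.25 -0.02 -0.02]
turn units 0.01
0.01793230217561161
```

View pics/k2.png

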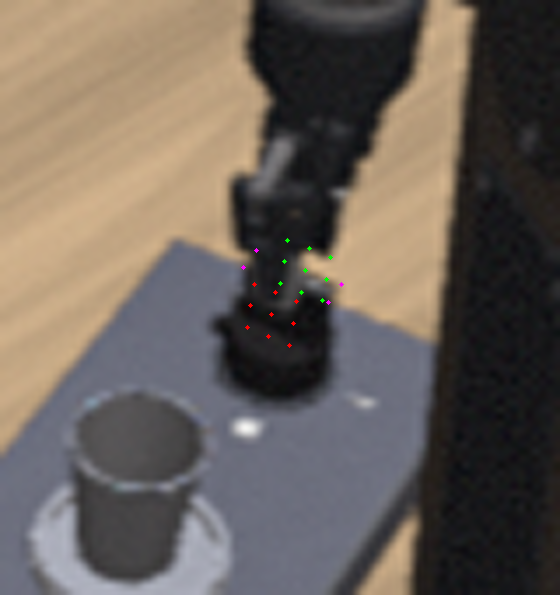

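Call:
move_arm(
  commands=[0.16,0,0,0,0.16,0,0,0,0.16,0,0,0,0,0,0,0,0,0,0,0],
)

```text
time: 19.95
eef_pos: [0.5504, -0.2451, 0.0962]
tcp_rot: [0.422, 0.567, -0.422, 0.567]
contact_force: [0.9, -0.0, 0.1]
opening: 0.422
```

```bash
python3 ovk.py pics/k3.png
```

```text
t 19.95 tcp [ 0.5504 -0.2451  0.0962] x [ 0. -0. -1.] y [0.958 0.287 0.   ] z [ 0.287 -0.958  0.   ] jaw deg -73.35 q [-0.587  0.26   1.852  0.     1.029  0.693] F [ 0.86 -0.04  0.05] op 0.422
shift units xyz [-0.75 -0.01 -0.01]
turn units 0.01
0.018026839911052545
```

View pics/k3.png

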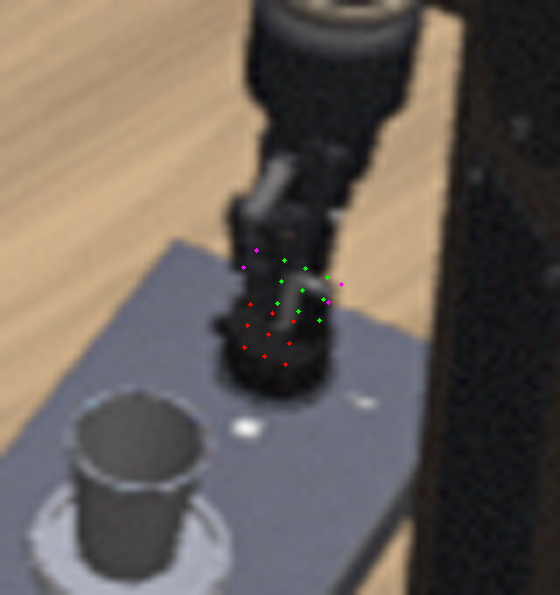

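No contact. The left fingertip is at crop (285,328), beside the bar. Closing on the bar.

Call:
move_arm(
  commands=[0,0,0,0,0,0,0,0,0,0,0,0,0,0,0,0,0,0,0,0],
  jaw=5,
  force=50,
)

```text
time: 20.62
eef_pos: [0.5504, -0.245, 0.0964]
tcp_rot: [0.422, 0.567, -0.422, 0.567]
contact_force: [-0.7, 0.8, 2.4]
opening: 0.142
```

Call:
move_arm(
  commands=[0.12,0,0,0,0.12,0,0,0,0.12,0,0,0,0,0,0,0],
)

```text
time: 21.12
eef_pos: [0.5505, -0.2451, 0.0886]
tcp_rot: [0.422, 0.567, -0.422, 0.567]
contact_force: [-2.7, 3.6, 9.4]
opening: 0.15
```

```bash
python3 ovk.py pics/k4.png
```

```text
t 21.125 tcp [ 0.5505 -0.2451  0.0886] x [-0.  0. -1.] y [ 0.958  0.287 -0.   ] z [ 0.287 -0.958 -0.   ] jaw deg -73.34 q [-0.587  0.271  1.855  0.     1.016  0.693] F [-2.74  3.56  9.38] op 0.15
shift units xyz [-1.06 -0.02 -0.01]
turn units 0.01
0.006394582464251379
```

View pics/k4.png

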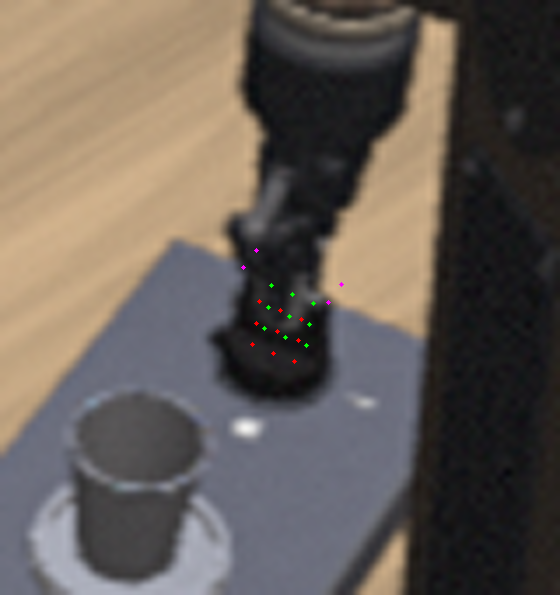

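Force is now 9.4 N, about the spring's fully-in value. I'll press slightly more and turn clockwise.

Call:
move_arm(
  commands=[0.08,0,0,0,0,0,0,0,0,0,0,0.7,0,0,0,1,0,0,0,1,0,0,0,1,0,0,0,1,0,0,0,1,0,0,0,0],
)

```text
time: 22.3
eef_pos: [0.5508, -0.2448, 0.0885]
tcp_rot: [0.549, 0.446, -0.549, 0.445]
contact_force: [-6.4, 5.8, 17.1]
opening: 0.146
```

```bash
python3 ovk.py pics/k5.png
python3 - <<'E'
from h import *
print(ctrl.get_state()["wrist_torque"])
E
```

```text
t 22.3 tcp [ 0.5508 -0.2448  0.0885] x [-0.     0.001 -1.   ] y [ 0.979 -0.206 -0.001] z [-0.206 -0.979 -0.001] jaw deg -101.87 q [-5.870e-01  2.710e-01  1.855e+00  1.000e-03  1.017e+00  1.191e+00] F [-6.44  5.84 17.08] op 0.146
shift units xyz [-1.06 -0.03  0.01]
turn units -5.69
0.006217882752865081
[ 1.11814685  1.15279063 -0.02530844]
```

View pics/k5.png

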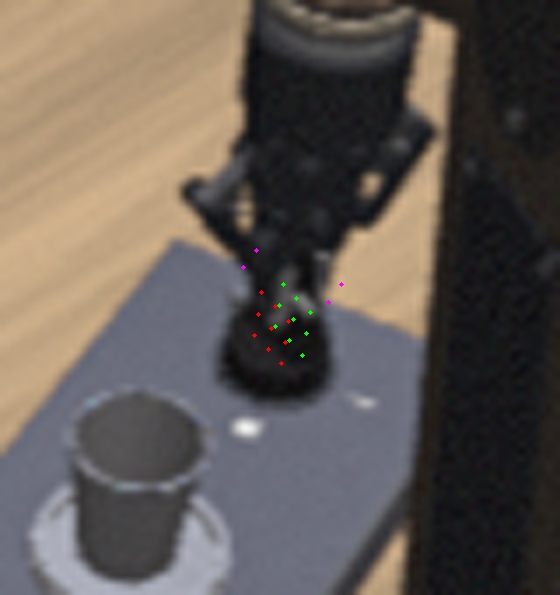

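It has turned 28.5° without vertical-axis torque, already beyond the 0.35 rad blocking angle, and the press is 17 N. Continuing.

Call:
move_arm(
  commands=[0,0,0,1,0,0,0,1,0,0,0,1,0,0,0,1,0,0,0,1,0,0,0,1,0,0,0,1,0,0,0,1,0,0,0,1,0,0,0,1,0,0,0,0.5,0,0,0,0,0,0,0,0],
)

```text
time: 23.98
eef_pos: [0.5513, -0.2447, 0.0885]
tcp_rot: [0.69, 0.157, -0.689, 0.157]
contact_force: [-5.2, 6.7, 15.2]
opening: 0.146
```

```bash
python3 ovk.py pics/k6.png
python3 - <<'E'
from h import *
print(ctrl.get_state()["wrist_torque"])
E
```

```text
t 23.975 tcp [ 0.5513 -0.2447  0.0885] x [ 0.001  0.001 -1.   ] y [ 0.433 -0.901 -0.   ] z [-0.901 -0.433 -0.001] jaw deg -154.31 q [-5.860e-01  2.710e-01  1.854e+00  1.000e-03  1.015e+00  2.106e+00] F [-5.18  6.74 15.21] op 0.146
shift units xyz [-1.06 -0.01  0.05]
turn units -16.18
0.0062374034100269515
[1.1574867  0.92529885 0.11634145]
```

View pics/k6.png

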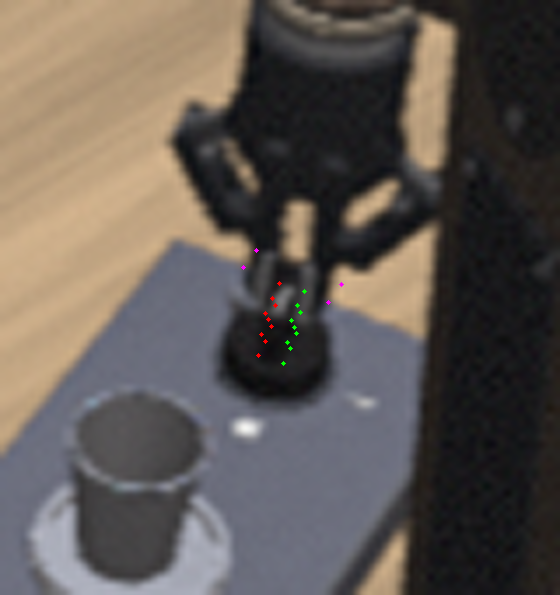

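It has turned 81° with slight end-stop torque. I'll ease up with the spring, then release and rise.

Call:
move_arm(
  commands=[-0.14,0,0,0,-0.14,0,0,0,-0.1,0,0,0,0,0,0,0],
)

```text
time: 24.52
eef_pos: [0.5508, -0.2446, 0.0948]
tcp_rot: [0.69, 0.157, -0.689, 0.157]
contact_force: [1.9, 4.5, 3.5]
opening: 0.146
```

Call:
move_arm(
  commands=[0,0,0,0,0,0,0,0,0,0,0,0,0,0,0,0],
  jaw=40,
)

```text
time: 25.02
eef_pos: [0.5501, -0.2454, 0.0944]
tcp_rot: [-0.689, -0.157, 0.69, -0.157]
contact_force: [-0.2, 0.6, -0.5]
opening: 0.47
```

Call:
move_arm(
  commands=[-0.3,0,0,0,-0.5,0,0,0,-0.6,0,0,0,-0.6,0,0,0,-0.7,0,0,0,-0.7,0,0,0,-0.7,0,0,0,-0.6,0,0,0,0,0,0,0,0,0,0,0],
)

```text
time: 26.28
eef_pos: [0.55, -0.2449, 0.2116]
tcp_rot: [-0.689, -0.157, 0.69, -0.157]
contact_force: [0.0, 0.1, -0.4]
opening: 0.47
```

```bash
python3 ovk.py pics/k7.png
python3 - <<'E'
from h import *
for n in("top",): cv2.imwrite(f"pics/{n}7.png",cv2.resize(ctrl.read_camera(n)[150:260,240:420,::-1],None,fx=4,fy=4,interpolation=cv2.INTER_CUBIC))
E
```

```text
t 26.275 tcp [ 0.55   -0.2449  0.2116] x [-0.001  0.001 -1.   ] y [ 0.433 -0.901 -0.001] z [-0.901 -0.433  0.001] jaw deg -154.35 q [-0.587  0.136  1.771  0.     1.236  2.107] F [ 0.01  0.1  -0.4 ] op 0.47
shift units xyz [ 3.86  0.01 -0.  ]
turn units -16.19
0.02006663663956204
```

View pics/k7.png

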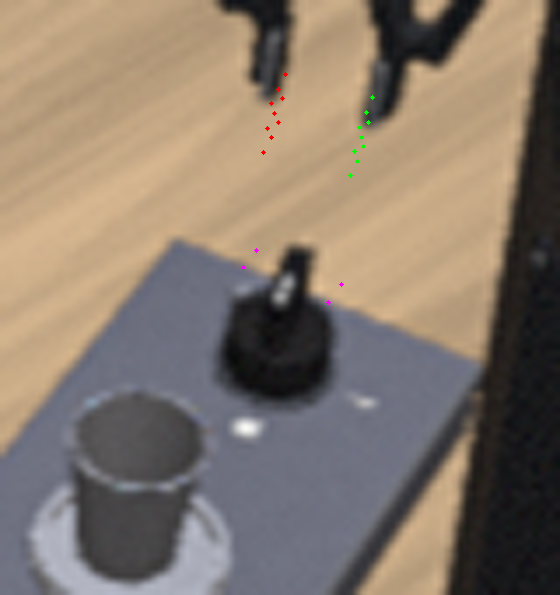

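View pics/top7.png

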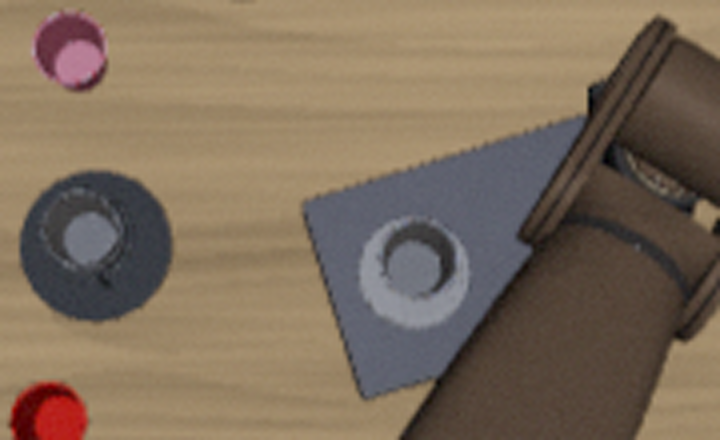

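The white-marked end now points to the ON mark and the bar looks up. I'll check angle and height by overlay on that same picture.

Run:
```python
from h import *
im=cv2.imread("pics/k7.png")
k=np.array([.550,-.245])
for th,col in((1.4,(0,255,0)),(1.15,(0,0,255))):
    a=np.radians(16.6)-th; X=np.array([np.cos(a),np.sin(a)]);Y=np.array([-np.sin(a),np.cos(a)])
    for i in(-1,1):
        for j in(-1,1):
            q=(proj("side",[*(k+.022*i*X+.007*j*Y),.12])-[345,130]+.5)*7; cv2.circle(im,tuple(int(v) for v in q),2,col,-1)
im=cv2.resize(im[220:420,180:380],None,fx=3,fy=3); cv2.imwrite("pics/k8.png",im)
```

```text
(no output)
```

View pics/k8.png

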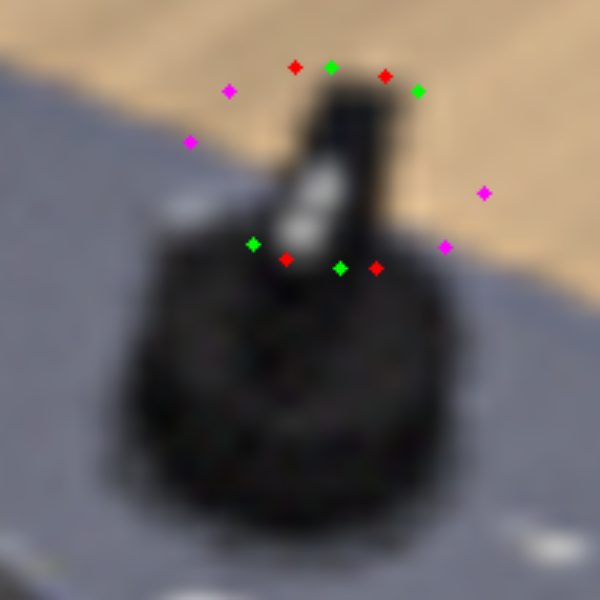

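Run:
```python
from h import *
s=ctrl.get_state(); print(s["time"],s["contact_force"].round(2),abs(s["dq"]).max())
print(ctrl.sign_off())
```

```text
26.375 [ 0.53 -0.98  0.22] 0.0027079269645184107
the job is handed in; nothing more can be done
None
```

The job is done and handed in at 26.4 s of the 54 s allowed; sign-off gives no verdict. I lifted the steel top tin straight off the stack and stood it on the plate inside the raised rim. I let it go, and only then pressed the knob in, turned it clockwise and released it.

**Last checks**
- **Tin:** in the last views it stands upright and free, with its centre within about 2 mm of the plate's centre.
- **Knob angle:** the gripper turned 81°, with a slight torque at the end as if it had reached the stop. The white-marked end points to ON, and the picture gives about 1.3 to 1.4 rad.
- **Knob height:** the bar's top shows about 1 mm below the fully-up prediction. I saw a similar offset before touching it, so I take it to be up, but I had no finer check than that.
- **Robot:** it hangs clear of everything, with about 1 N or less on the force reading.
- **Bystanders:** the arm's path stayed clear of the jar, spray can, carton and coloured tins. I did not measure the jar, spray can or carton again at the end.

**What disagreed:** in the images the fingertips stood about 12 to 17 mm farther back than the stated offsets predict. I set the grasp heights from the pictures and the contact forces instead.

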